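Find the soft rubber mount and tag it

ROBOT

A 7-joint arm with a two-finger parallel gripper is mounted at the origin on the work surface. World frame = base frame: x ahead of the robot, y to its left, z up, the work surface at z = 0. Lengths are in mm, angles in rad, forces in N, time in s.
With the tool pointing down it reaches from about 425 to 950 mm from the base axis. Payload 16.7 kg.
Tool frame: the origin (TCP) lies at the very end of the fingers, on their centre line; the grasp point (between the pads) lies 19 mm behind it; z points along the fingers, y is the line along which they close (so a half turn about z gives the same grasp; the last joint's range is limited). The gripper opens to 94 mm and grips with 3 to 60 N. Pads are 16 mm wide; open, the fingers measure 119 mm over their backs; the gripper's body (75 mm by 177 mm) begins 78 mm behind the grasp point.
Start: joints at [1.069, 0.426, 0.074, 1.606, -0.034, 1.111, -0.067], TCP at [232.564, -633.631, 205.467] pointing down, gripper open.
Joint ranges: [-2.85, 2.85], [-0.5, 2.14], [-1.23, 1.37], [0.21, 2.46], [-1.02, 4.16], [0.16, 2.05], [-2.73, 2.73]. Speed limits (rad/s): [1.89, 1.89, 2.39, 2.39, 3.01, 3.01, 3.01].

INTERFACE

Orientations are given as a unit quaternion [w, x, y, z].
In Python, from cell import bot, cams, job_done gives the robot as it stands.
- The arm moves only by the tool apply_moves, never from a script. Its argument "plan" is a list of rows, each a list of 7 numbers: the finger opening in mm, from 0 to 94, then the shift along the tool's x, y, z in mm, then the turn, a rotation vector about the tool's x, y, z in degrees. In form: [[jaw, x, y, z, rx, ry, rz], ...]. A call has 1 to 8 rows; each row shifts and turns the commanded pose from where the row before left it, along the tool's axes as they then stand; what a row does not reach is not made up. A row lasts 1/10 s, in which the tool goes at most 50 mm and 8.59 degrees, less where a joint would pass 70% of its speed; a pose out of reach is approached as far as the arm can. A call is refused whole if a number of a shift passes 50 or a number of a turn 8.59, either way. A call with a gripper value outside its range is refused whole. The fingers move at their own pace and stop on an object; "grip_force" is the grip in N (left out, the last holds). Time passes only in rows, so rows that do not move let the fingers close. It gives the time, the measured TCP pose, the force, the opening and the grip force at its end, in the units of the state.
- bot.get_obs(): the state, without advancing time (a new reading comes with each control period).
- cams.snapshot(name): name is "side" or "top"; returns the picture (400x640x3 uint8, red, green, blue); there is no depth.
- cams.camera_info(name): a dict with "K" (3x3 intrinsics, pixels), "R" (3x3) and "t" (3): a world point X has camera coordinates R X + t. Camera axes: x right, y down, z forward; pixel columns grow to the right and rows downward; lengths in mm; the calibration is good to about 2 mm. A picture is of the moment at which its call begins. camera_info takes no time and is no camera call.
- job_done(): hands the job in; it is judged then, once.
The state is a dict: "clock": time; "q": joint angles; "joint_vel": joint speeds; "tau": joint torques, N m; "tcp_pos": TCP position; "tcp_rot": TCP orientation; "ft_force": force on the tool from outside, world axes, zero at the start; "ft_torque": the same for the moment, N m; "opening": finger opening in mm; "finger_force": force on a finger pad.
Only numpy, scipy, OpenCV 4.12 (cv2) and the standard library are available. Lean on these libraries where they do the work, as an engineer would, in place of code of your own. Each camera call takes 0.05 s, during which the arm holds its last target. There are 200 camera calls.

TASK

One of the two sloping rubber mounts has gone soft. Find out which: press the sprung-pin tester squarely into the middle of a mount's rubber until its foot sits flat on the face, hold it there for a moment and see how far the pin is pushed back in (about 10 mm on good rubber, about 4 mm on soft). Stand the tester upright back on its stand over the hole, and slip the red open clip sideways onto the soft mount's stud so that it lies flat on the washer; leave the tape, hammer and coil alone.

Things in the scene. Friction and masses are not known exactly. Their poses are not given: they have to be found in the camera images.
- tester: Hardness tester, 112 mm tall, 0.25 kg, upright on its stand at the start. Origin: centre of the underside of its foot; z up its axis. Foot 56 mm wide, 12 mm high; white neck 20 mm thick; black square grip 30 x 30 mm (sides along x, y) 48 to 104 mm up; yellow cap. A round-ended steel pin 10 mm thick sticks 12 mm out below the foot; a red ring on the neck rises with it (black lines 6 mm apart).
- pin (a joint): How far the tester's pin is pushed in, m: 0 fully out (12 mm below the foot), 0.012 flush with the foot. Spring 0.45 N per mm. With the foot down on a rubber face it reads about 0.010 on good rubber, 0.004 on soft (push of about 5 N against 2 N as the foot lands).
- mount_a: Teal mount fixed to the bench, 200 x 110 mm base, 172 mm tall: rubber pad_a on its sloping front (face centre 75 mm above the bench), upright stud_a behind it. Origin on the bench under the pad's face centre; z up, x level from the pad to the stud (about world +y).
- mount_b: Teal mount fixed to the bench, 200 x 110 mm base, 172 mm tall: rubber pad_b on its sloping front (face centre 75 mm above the bench), upright stud_b behind it. Origin on the bench under the pad's face centre; z up, x level from the pad to the stud (about world +y).
- pad_a: Black rubber pad 90 x 90 mm on mount_a's slope. Origin: middle of its face; z square out of the face, leaning 30 degrees from vertical away from the stud (about towards -y, the robot's right); x up the slope, y level. A round spot 29 mm wide in the middle, flush with the face, gives under the pin: about 1 mm if good, 7 mm if soft; the rest hardly gives. The pads look alike.
- pad_b: Black rubber pad 90 x 90 mm on mount_b's slope. Origin: middle of its face; z square out of the face, leaning 30 degrees from vertical away from the stud (about towards -y, the robot's right); x up the slope, y level. A round spot 29 mm wide in the middle, flush with the face, gives under the pin: about 1 mm if good, 7 mm if soft; the rest hardly gives. The pads look alike.
- stud_a (a point): Upright steel stud of mount_a, 108 mm (level) behind pad_a. Point: on its axis, on top of the 64 mm wide washer at its foot, 110 mm above the bench. Axes as the mount's. Rod 12 mm thick, bare for 36 mm above the washer, then a 40 mm wide, 16 mm high nut and 10 mm of rod: a clip goes on only sideways. An 80 mm wide block is below the washer.
- stud_b (a point): Upright steel stud of mount_b, 108 mm (level) behind pad_b. Point: on its axis, on top of the 64 mm wide washer at its foot, 110 mm above the bench. Axes as the mount's. Rod 12 mm thick, bare for 36 mm above the washer, then a 40 mm wide, 16 mm high nut and 10 mm of rod: a clip goes on only sideways. An 80 mm wide block is below the washer.
- stand: Grey block 84 x 84 mm, 40 mm high, fixed to the bench, with a 40 mm wide hole through its middle for the pin; the tester's foot rests on its top. Origin at the centre of its underside.
- clip: Red open clip, 0.10 kg, most of it in the ring, flat on the bench at the start. C-shaped ring 8 mm thick, 68 mm outside, 34 mm inside, open towards +x: gap 20 mm, flaring outwards. Origin: ring's centre, underside; z up. A flat tail to 84 mm behind the centre (-x) carries an upright grip fin, 40 mm along x, 12 mm thick along y, centred at x = -62 mm, top 53 mm above the underside.
- tape: Roll of yellow tape lying flat, 90 mm across, 24 mm high. Bystander.
- hammer: Hammer lying on the bench beyond the work. Bystander.
- bobbin: Finished coil: white square flanges 110 x 110 mm, brown paper winding, 93 mm high, standing beyond the work. Bystander.

How it is judged (in metres and radians):
On the way:
1. the tester's foot is flat on the middle of one rubber pad, square to it (((z of tester in the frame of pad_a between -0.006 and 0.005 m and x of tester in the frame of pad_a between -0.012 and 0.012 m and y of tester in the frame of pad_a between -0.012 and 0.012 m and angle between the z axis of tester and the z axis of pad_a, either way round below 0.17 rad and value of joint pin above 0.002 m) or (z of tester in the frame of pad_b between -0.006 and 0.005 m and x of tester in the frame of pad_b between -0.012 and 0.012 m and y of tester in the frame of pad_b between -0.012 and 0.012 m and angle between the z axis of tester and the z axis of pad_b, either way round below 0.17 rad and value of joint pin above 0.002 m))), for 0.3 s.
At the end, for the whole second after the job is handed in: The clip lies flat on the washer of the soft mount's stud (within 4 mm, 0.12 rad), rod inside its ring (centres within 14.5 mm); the tester stands upright (0.1 rad), foot on top of its stand (within 4 mm), centres within 22 mm; both at rest (horizontal distance between clip and stud_a below 0.0145 m and z of clip in the frame of stud_a between -0.004 and 0.004 m and angle between clip's own z axis and vertical below 0.12 rad and linear speed of each of clip, tester below 0.02 m/s and horizontal distance between tester and stand below 0.022 m and z of tester in the frame of stand between 0.036 and 0.044 m and angle between tester's own z axis and vertical below 0.1 rad); the robot touches nothing.
It fails at once if the tape is moved by more than 20 mm (distance of tape from where it was at the start of the episode above 0.02 m).
It fails at once if the hammer is moved by more than 20 mm (distance of hammer from where it was at the start of the episode above 0.02 m).
It fails at once if the bobbin is moved by more than 20 mm (distance of bobbin from where it was at the start of the episode above 0.02 m).
It also fails if it takes over 64 s, if anything falls off the work surface, if the arm or the gripper's body presses on something with over 40 N, if the wrist force passes 120 N, or if a joint passes its speed limit or range.

## Working session

There is one attempt and no reset: what is moved stays moved. The work goes in short steps, Python scripts to look and compute and a tool call to move; the robot and the scene stay as the last step left them, time stands still between calls to the robot, and variables do not carry over. Pictures are saved under pics/ and viewed, at most 14 in all, crops included, and the job is handed in when it is done.

Besides the shell and the picture viewer there is one more tool, called as name(argument=value, ...) on one line, values as JSON. apply_moves: Moves the arm, as the interface text tells. Its arguments: {"type":"object","properties":{"plan":{"type":"array"},"grip_force":{"type":"number"}},"required":["plan"]}

```bash
mkdir -p pics; ls; python3 - <<'E'
from cell import bot,cams
import cv2,numpy as np
for n in ("top","side"):
    i=cams.snapshot(n); cv2.imwrite(f"pics/{n}0.png",i[:,:,::-1]); np.save(f"pics/{n}0.npy",i)
    c=cams.camera_info(n); print(n,np.round(c["K"],1).tolist(),np.round(c["R"],3).tolist(),np.round(c["t"],1).tolist())
o=bot.get_obs(); print(o["clock"],o["tcp_pos"],o["tcp_rot"],o["ft_force"])
E
```

```text
pics
top [[384.8, 0.0, 312.0], [0.0, 384.8, 203.4], [0.0, 0.0, 1.0]] [[-0.003, -1.0, -0.015], [-0.986, 0.005, -0.164], [0.164, 0.015, -0.986]] [9.1, 597.6, 1049.5]
side [[422.8, 0.0, 319.8], [0.0, 422.8, 196.6], [0.0, 0.0, 1.0]] [[0.997, -0.068, -0.018], [-0.058, -0.638, -0.768], [0.041, 0.767, -0.64]] [-591.4, 125.3, 1081.2]
0.1 [ 232.43832662 -633.31797346  204.87750802] [-5.27553291e-04  9.84571418e-01  1.74982362e-01 -1.33853074e-04] [-0.12469288 -0.34721157 -0.04968208]
```

View pics/top0.png

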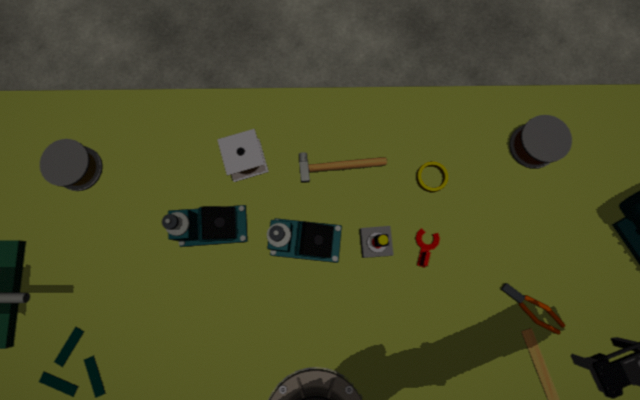

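View pics/side0.png

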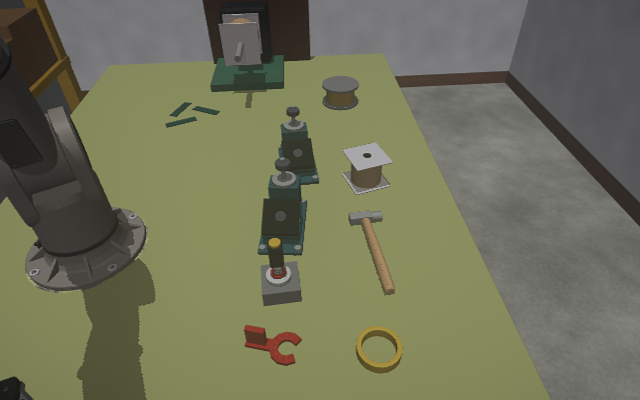

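The top view shows the two mounts with pads near (319,240) and (221,223), and studs near (278,235) and (175,222). The stand is at (377,242), the clip at (427,245) and the tape at (432,177). The side view shows pad spots near (281,216) and (298,153), and the tester at (276,260).

```bash
cat > h.py <<'E'
import numpy as np,cv2
from cell import bot,cams
C={n:cams.camera_info(n) for n in("top","side")}
def ray(n,p):
    c=C[n];R=np.array(c["R"]);d=R.T@np.linalg.inv(c["K"])@[p[0],p[1],1.];return -R.T@np.array(c["t"]),d/np.linalg.norm(d)
def onz(n,p,z):
    o,d=ray(n,p);return o+d*(z-o[2])/d[2]
def tri(p,q):
    o1,d1=ray("top",p);o2,d2=ray("side",q)
    s=np.linalg.lstsq(np.c_[d1,-d2],o2-o1,rcond=None)[0];a=o1+d1*s[0];b=o2+d2*s[1];return (a+b)/2,np.linalg.norm(a-b)
def proj(n,X):
    c=C[n];v=np.array(c["K"])@(np.array(c["R"])@np.asarray(X,float)+c["t"]);return v[:2]/v[2]
def crop(im,x0,y0,w,h,s):
    i=im[y0:y0+h,x0:x0+w,::-1].astype(float);i=255*(i/255)**.6
    return cv2.resize(i.astype(np.uint8),None,fx=s,fy=s,interpolation=cv2.INTER_CUBIC)
E
python3 - <<'E'
from h import *
t=np.load("pics/top0.npy");s=np.load("pics/side0.npy")
a=crop(t,155,195,200,70,4);b=crop(s,230,100,200,80,4)
c=crop(s,240,160,80,160,3)
cv2.imwrite("pics/c1.png",np.vstack([a,cv2.resize(crop(t,345,195,100,80,4),(400,320)) if 0 else np.hstack([crop(t,345,200,100,75,4),np.zeros((300,400,3),np.uint8)])]))
cv2.imwrite("pics/c2.png",crop(s,240,100,130,95+10,5)[:525])
cv2.imwrite("pics/c3.png",crop(s,235,170,160,145,4))
for n,i in(("top",t),("side",s)):
    I=i.astype(int);m=((I[...,0]>90)&(I[...,1]<70)&(I[...,2]<70)).astype(np.uint8)
    k,l,st,ce=cv2.connectedComponentsWithStats(m)
    for j in range(1,k):
        if st[j,4]>15: print(n,"red",st[j],ce[j].round(1))
    m=((I[...,0]>130)&(I[...,1]>110)&(I[...,2]<50)).astype(np.uint8)
    k,l,st,ce=cv2.connectedComponentsWithStats(m)
    for j in range(1,k):
        if 15<st[j,4]<3000: print(n,"yel",st[j],ce[j].round(1))
E
```

```text
top red [417 228  23  38 317] [427.1 243.9]
top red [526 296   8   4  19] [528.6 297.9]
top red [539 302  12   9  43] [544.3 306. ]
side red [271 268  15  10  47] [277.5 273.4]
side red [245 325  20   9 103] [254.3 329. ]
side red [245 332  56  32 608] [277.9 346.6]
```

View pics/c1.png

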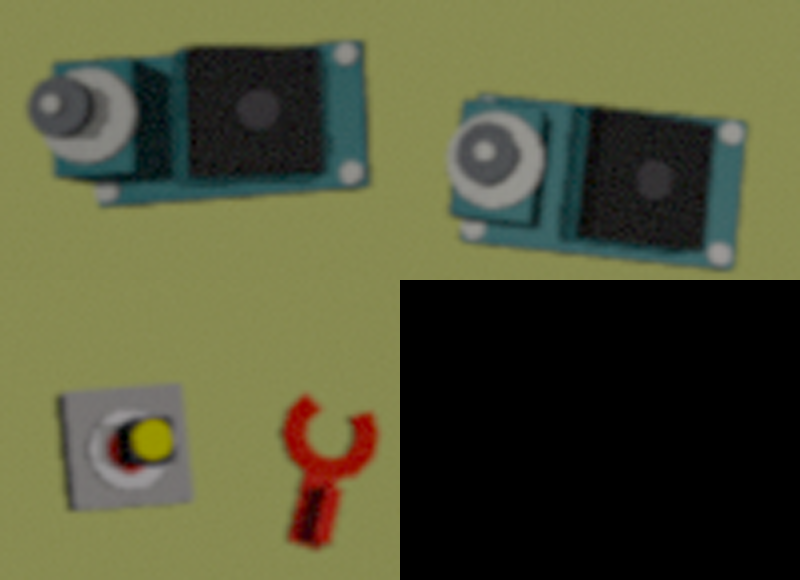

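View pics/c2.png

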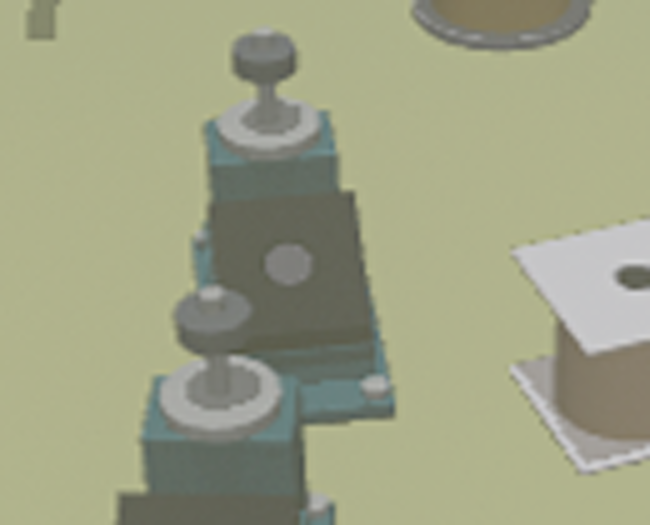

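View pics/c3.png

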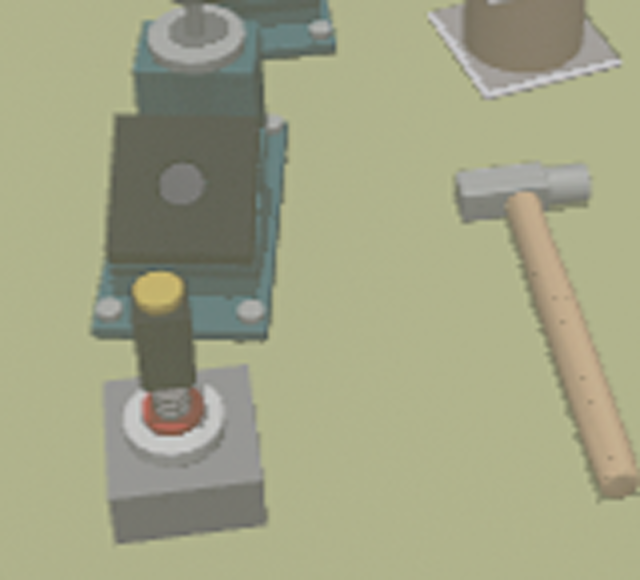

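The crops give these top-view pixels: near spot (318.4,239.6), near washer (278.6,234.6), far spot (219.1,221.9), far washer (178.4,223.4), stand top centre (376.6,241.6), cap (382.6,239.1), clip ring (427.1,237.9) and fin (423.1,258.4). In the side view the spots are at (280.1,215.6) and (297.2,152.4).

```bash
python3 - <<'E'
from h import *
r=lambda a:np.round(a,1)
for nm,sp,wt,ss,ws in(("N",(318.4,239.6),(278.6,234.6),(280.1,215.6),(283.9,178.6)),("F",(219.1,221.9),(178.4,223.4),(297.2,152.4),(293.6,124.6))):
    P,e=tri(sp,ss);W,e2=tri(wt,ws);Pz=onz("top",sp,75);Wz=onz("top",wt,110)
    Ps=onz("side",ss,75);Ws=onz("side",ws,110)
    print(nm,"pad",r(P),r(e),r(Pz),r(Ps),"washer",r(W),r(e2),r(Wz),r(Ws),"yaw top",np.degrees(np.arctan2(*(Wz-Pz)[1::-1])),"side",np.degrees(np.arctan2(*(Ws-Ps)[1::-1])),np.hypot(*(Wz-Pz)[:2]))
o=lambda u,v:(345+(u+.5)/4-.5,200+(v-280+.5)/4-.5)
S=[onz("top",o(*p),40) for p in((65,397),(183,386),(190,499),(74,509))]
print("stand",r(np.mean(S,0)),r(S[1]-S[0]),r(S[2]-S[1]))
print("cap top",r(onz("top",o(152,438),112)),"side",r(onz("side",(235+158.5/4-.5,170+293.5/4-.5),112)))
print("foot side z52",r(onz("side",(235+174/4-.4,170+414/4-.4),52)),"top foot",r(onz("top",o(131,449),52)))
t=np.load("pics/top0.npy").astype(int)
m=((t[...,0]>60)&(t[...,1]<.4*t[...,0])&(t[...,2]<.4*t[...,0]));m[:,:400]=0;m[:,460:]=0;m[:220]=0;m[275:]=0
ys,xs=np.nonzero(m);
# ring: upper part
from scipy.optimize import least_squares
rr=[onz("top",(x,y),8)[:2] for x,y in zip(xs,ys) if y<=249];rr=np.array(rr)
(c,R)=cv2.minEnclosingCircle(rr.astype(np.float32));print("ring",c,R)
g=np.array([onz("top",o(*p),53)[:2] for p in((302,484),(340,487),(328,548),(290,540))]);print("fin-ish",r(g),r(g.mean(0)))
print("tape",r(onz("top",(432,177),12)), "fin far side view",r(onz("side",(254.3,329),50)))
E
```

```text
N pad [493.8 -11.   73.5] 2.3 [492.6 -11.2  75. ] [495.1 -12.4  75. ] washer [505.6  95.4 106.7] 3.1 [503.8  94.8 110. ] [507.4  91.4 110. ] yaw top 83.93993087103377 side 83.26154528020142 106.56759212629925
F pad [543.9 264.8  73.3] 1.9 [542.8 264.2  75. ] [544.9 262.5  75. ] washer [536.8 365.1 109.9] 3.3 [535.1 364.8 110. ] [538.4 365.5 110. ] yaw top 94.3563679302353 side 93.61677217152322 100.874466318835
stand [ 489.1 -175.7   40. ] [  7.5 -83.9   0. ] [-79.7  -2.    0. ]
cap top [ 490.5 -180.8  112. ] side [ 485.5 -140.6  112. ]
foot side z52 [ 489.5 -175.4   52. ] top foot [ 487.2 -176.    52. ]
ring (497.9769592285156, -326.7627868652344) 34.53473663330078
fin-ish [[ 462.4 -293.5]
 [ 460.2 -319.6]
 [ 418.5 -309.2]
 [ 424.  -283.4]] [ 441.3 -301.4]
tape [ 681.4 -350.1   12. ] fin far side view [ 443.7 -310.9   50. ]
```

```bash
cat >> h.py <<'E'
from scipy.spatial.transform import Rotation as Ro
def tool(yaw,u=None,tilt=0):
    """tool x at yaw (deg), pointing down; tilt: rotate about tool y so that tool z leans towards +tool x"""
    return Ro.from_euler('z',yaw,degrees=True)*Ro.from_euler('x',180,degrees=True)*Ro.from_euler('y',tilt,degrees=True)
def rows(pos,R,n):
    o=bot.get_obs();q=o["tcp_rot"];R0=Ro.from_quat([q[1],q[2],q[3],q[0]])
    t=R0.inv().apply(np.array(pos)-o["tcp_pos"]);w=(R0.inv()*R).as_rotvec()/n
    M=sum(Ro.from_rotvec(w*k).as_matrix() for k in range(n));s=np.linalg.solve(M,t)
    print("now",np.round(o["tcp_pos"],1),"x",n,"rows:",np.round(s,1),np.round(np.degrees(w),2),"t",round(o["clock"],2),"f",np.round(o["ft_force"],2),"open",round(o["opening"],1))
E
python3 - <<'E'
from h import *
print(tool(90,tilt=30).as_matrix().round(2))
rows([489,-176,200],tool(93),16)
E
```

```text
[[ 0.    1.    0.  ]
 [ 0.87 -0.    0.5 ]
 [ 0.5   0.   -0.87]]
now [ 232.4 -633.3  204.9] x 16 rows: [34.9 -3.9  0.3] [-0.   -0.   -4.55] t 0.1 f [-0.12 -0.35 -0.05] open 94.2
```

apply_moves(plan=[[94, 34.9, -3.9, 0.3, 0, 0, -4.55], [94, 34.9, -3.9, 0.3, 0, 0, -4.55], [94, 34.9, -3.9, 0.3, 0, 0, -4.55], [94, 34.9, -3.9, 0.3, 0, 0, -4.55], [94, 34.9, -3.9, 0.3, 0, 0, -4.55], [94, 34.9, -3.9, 0.3, 0, 0, -4.55], [94, 34.9, -3.9, 0.3, 0, 0, -4.55], [94, 34.9, -3.9, 0.3, 0, 0, -4.55]], grip_force=35)

```text
clock: 0.9
tcp_pos: [437.2, -445.8, 202.7]
tcp_rot: [-0.0, 0.88, 0.475, -0.0]
ft_force: [0.3, -0.2, -0.1]
opening: 94.2
finger_force: 0.0
```

apply_moves(plan=[[94, 34.9, -3.9, 0.3, 0, 0, -4.55], [94, 34.9, -3.9, 0.3, 0, 0, -4.55], [94, 34.9, -3.9, 0.3, 0, 0, -4.55], [94, 34.9, -3.9, 0.3, 0, 0, -4.55], [94, 34.9, -3.9, 0.3, 0, 0, -4.55], [94, 34.9, -3.9, 0.3, 0, 0, -4.55], [94, 34.9, -3.9, 0.3, 0, 0, -4.55], [94, 34.9, -3.9, 0.3, 0, 0, -4.55]])

```text
clock: 1.7
tcp_pos: [489.7, -174.5, 200.4]
tcp_rot: [-0.0, 0.687, 0.726, -0.0]
ft_force: [1.4, -0.2, 0.7]
opening: 93.9
finger_force: 0.0
```

```bash
python3 - <<'E'
from h import *
rows([489,-176,101],tool(93),5)
s=cams.snapshot("side");cv2.imwrite("pics/s1.png",crop(s,200,130,200,150,4))
E
```

```text
now [ 489.7 -174.5  200.4] x 5 rows: [-0.3 -0.2 19.9] [-0.   -0.    0.03] t 1.7 f [ 1.38 -0.24  0.68] open 93.9
```

View pics/s1.png

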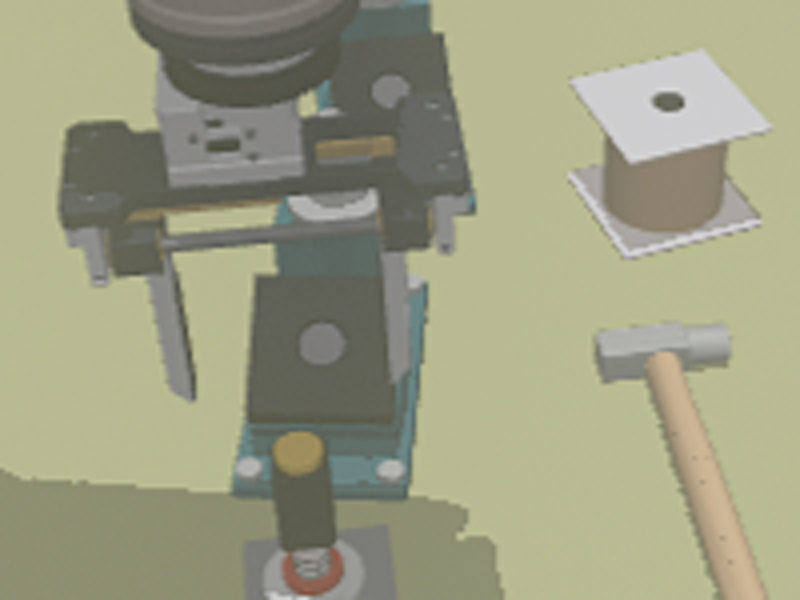

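The open jaws straddle the tester's cap at crop (298,440), with the fingertips at (190,395) and (400,380). Next I descend and close.

apply_moves(plan=[[94, -0.3, -0.2, 20, 0, 0, 0], [94, -0.3, -0.2, 20, 0, 0, 0], [94, -0.3, -0.2, 20, 0, 0, 0], [94, -0.3, -0.2, 20, 0, 0, 0], [94, -0.3, 0, 20, 0, 0, 0], [25, 0, 0, 0, 0, 0, 0], [25, 0, 0, 0, 0, 0, 0], [25, 0, 0, 0, 0, 0, 0]], grip_force=30)

```text
clock: 2.55
tcp_pos: [489.6, -177.7, 101.7]
tcp_rot: [0.0, 0.689, 0.725, 0.0]
ft_force: [-0.7, -0.1, 0.9]
opening: 73.7
finger_force: 0.0
```

apply_moves(plan=[[25, 0, 0, 0, 0, 0, 0], [25, 0, 0, 0, 0, 0, 0], [25, 0, 0, 0, 0, 0, 0]])

```text
clock: 2.85
tcp_pos: [489.3, -177.7, 101.1]
tcp_rot: [0.0, 0.689, 0.725, 0.0]
ft_force: [0.1, 0.7, -0.2]
opening: 49.5
finger_force: 0.0
```

apply_moves(plan=[[25, 0, 0, 0, 0, 0, 0], [25, 0, 0, 0, 0, 0, 0], [25, 0, 0, 0, 0, 0, 0], [25, 0, 0, 0, 0, 0, 0]])

```text
clock: 3.25
tcp_pos: [489.1, -177.6, 100.7]
tcp_rot: [-0.0, 0.689, 0.725, -0.0]
ft_force: [-1.0, -0.3, 0.8]
opening: 30.0
finger_force: 30.0
```

```bash
python3 - <<'E'
from h import *
o=bot.get_obs();print(o["opening"],o["finger_force"],o["ft_force"])
rows([489,-176,250],tool(93),5)
E
```

```text
30.04268806858891 29.993763864040375 [-0.98770475 -0.26340896  0.83417791]
now [ 489.1 -177.6  100.7] x 5 rows: [  0.3   0.  -29.9] [-0.   -0.   -0.01] t 3.25 f [-0.99 -0.26  0.83] open 30.0
```

apply_moves(plan=[[25, 0, 0, -30, 0, 0, 0], [25, 0, 0, -30, 0, 0, 0], [25, 0, 0, -30, 0, 0, 0], [25, 0, 0, -30, 0, 0, 0], [25, 0, 0, -30, 0, 0, 0], [25, 0, 0, 0, 0, 0, 0]])

```text
clock: 3.85
tcp_pos: [490.7, -177.9, 254.2]
tcp_rot: [0.002, 0.689, 0.725, 0.001]
ft_force: [1.1, -0.0, -2.9]
opening: 29.6
finger_force: 30.0
```

```bash
cat >> h.py <<'E'
PADN=np.array([493.8,-11.5,75]);YN=83.6
def padpose(P,yaw,h,off=(1.5,0,60.7)):
    R=tool(yaw,tilt=30);n=-R.as_matrix()[:,2]
    return P+h*n-R.apply(off),R
E
python3 - <<'E'
from h import *
rows(*padpose(PADN,YN,45),8)
o=lambda u,v:(345+(u+.5)/4-.5,200+(v-280+.5)/4-.5)
print(onz("top",o(152,438),152),onz("side",(235+158.5/4-.5,170+293.5/4-.5),152))
E
```

```text
now [ 490.7 -177.9  254.2] x 8 rows: [11.3 -0.8 14.1] [-0.27  3.75  1.15] t 3.85 f [ 1.1  -0.01 -2.92] open 29.6
[ 487.65838916 -174.07278397  152.        ] [ 489.53880971 -179.60027947  152.        ]
```

apply_moves(plan=[[25, 11.3, -0.8, 14.1, -0.27, 3.75, 1.15], [25, 11.3, -0.8, 14.1, -0.27, 3.75, 1.15], [25, 11.3, -0.8, 14.1, -0.27, 3.75, 1.15], [25, 11.3, -0.8, 14.1, -0.27, 3.75, 1.15], [25, 11.3, -0.8, 14.1, -0.27, 3.75, 1.15], [25, 11.3, -0.8, 14.1, -0.27, 3.75, 1.15], [25, 11.3, -0.8, 14.1, -0.27, 3.75, 1.15], [25, 11.3, -0.8, 14.1, -0.27, 3.75, 1.15]])

```text
clock: 4.65
tcp_pos: [485.4, -64.7, 161.1]
tcp_rot: [-0.176, 0.721, 0.642, 0.192]
ft_force: [-0.1, 0.2, -3.3]
opening: 30.1
finger_force: 30.0
```

apply_moves(plan=[[25, 0, 0, 0, 0, 0, 0], [25, 0, 0, 0, 0, 0, 0]])

```text
clock: 4.85
tcp_pos: [485.6, -65.7, 161.8]
tcp_rot: [-0.175, 0.721, 0.643, 0.191]
ft_force: [0.1, 0.0, -2.9]
opening: 29.9
finger_force: 30.0
```

```bash
python3 - <<'E'
from h import *
rows(*padpose(PADN,YN,16),3)
s=cams.snapshot("side");t=cams.snapshot("top")
cv2.imwrite("pics/p1.png",np.hstack([crop(s,230,130,100,120,4),crop(t,270,190,100,120,4)]))
f=[]
for _ in range(4): cams.snapshot("top"); f.append(bot.get_obs()["ft_force"])
n=-tool(YN,tilt=30).as_matrix()[:,2];f=np.array(f);print(n,f.round(2).tolist(),(f@n).round(2))
E
```

```text
now [485.6 -65.7 161.8] x 3 rows: [0.9 0.7 8.6] [-0.11  0.01 -0.05] t 4.85 f [ 0.12  0.05 -2.92] open 29.9
[-0.05573447 -0.49688396  0.8660254 ] [[0.36, -0.47, -3.2], [0.07, -0.37, -2.51], [0.33, 0.38, -2.93], [-0.41, -1.08, -2.79]] [-2.56 -1.99 -2.74 -1.85]
```

View pics/p1.png

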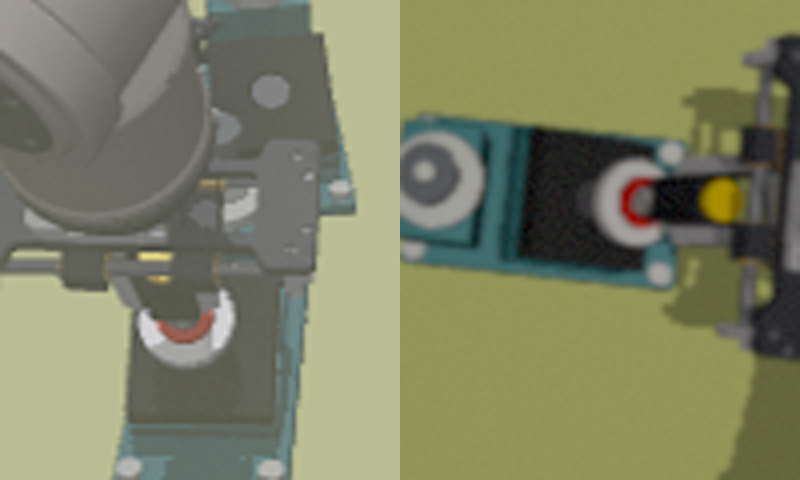

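Both views show the white foot above the pad, at side crop (186,320) and top crop (632,203), roughly centred on it, and the red ring is visible.

apply_moves(plan=[[25, 0.9, 0.7, 8.5, -0.1, 0, 0], [25, 0.9, 0.7, 8.5, -0.1, 0, 0], [25, 0.9, 0.7, 8.5, -0.1, 0, 0], [25, 0, 0, 0, 0, 0, 0]])

```text
clock: 5.55
tcp_pos: [489.1, -49.1, 140.6]
tcp_rot: [-0.174, 0.72, 0.643, 0.193]
ft_force: [0.2, 0.4, -2.1]
opening: 29.6
finger_force: 30.0
```

```bash
cat >> h.py <<'E'
def meas(P,yaw):
    """tester foot in pad frame from measured TCP, and force along n (mean of 6)"""
    f=[]
    for _ in range(6): cams.snapshot("top"); f.append(bot.get_obs()["ft_force"])
    o=bot.get_obs();q=o["tcp_rot"];R=Ro.from_quat([q[1],q[2],q[3],q[0]]);A=tool(yaw,tilt=30).as_matrix();n=-A[:,2]
    d=o["tcp_pos"]+R.apply([1.5,0,60.7])-P
    print("foot in pad: upslope %.1f, across %.1f, height %.1f"%(d@A[:,0],d@A[:,1],d@n),"ang",np.degrees(np.arccos(-R.as_matrix()[:,2]@n)).round(2),"Fn",np.round(np.mean(np.array(f)@n),2),"clock",round(o["clock"],2))
E
python3 - <<'E'
from h import *
meas(PADN,YN)
s=cams.snapshot("side");t=cams.snapshot("top")
cv2.imwrite("pics/p2.png",np.hstack([crop(s,230,130,100,120,4),crop(t,270,190,100,120,4)]))
n=-tool(YN,tilt=30).as_matrix()[:,2]
o=bot.get_obs();q=o["tcp_rot"];R=Ro.from_quat([q[1],q[2],q[3],q[0]])
F=o["tcp_pos"]+R.apply([1.5,0,48.7]);print("expected foot-top px",proj("top",F),proj("side",F))
for nm,i,b in(("top",t,(290,340,210,270)),("side",s,(255,300,195,250))):
    I=i.astype(int)[b[2]:b[3],b[0]:b[1]];m=((I.min(2)>.42*(I.max()))&(I.max(2)-I.min(2)<35)).astype(np.uint8)
    k,l,st,ce=cv2.connectedComponentsWithStats(m)
    for j in range(1,k):
        if st[j,4]>25: print(nm,st[j][:2]+[b[0],b[2]],st[j][2:])
E
```

```text
foot in pad: upslope 0.9, across 0.5, height 16.8 ang 0.07 Fn -2.43 clock 5.85
expected foot-top px [323.62250667 238.83305524] [278.27188484 211.40902963]
top [333 225] [ 7  7 35]
top [313 229] [ 17  21 170]
top [332 246] [ 8  4 30]
top [332 255] [ 5  7 27]
side [267 204] [ 24  19 173]
side [258 244] [ 8  5 26]
```

View pics/p2.png

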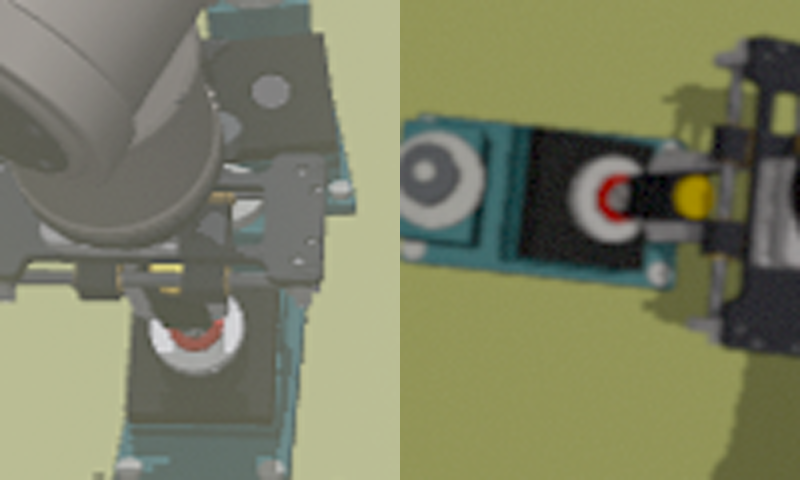

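The foot spans top columns 313-334 and rows 229-250, and side columns 267-291. That matches the expected centre within 1 px, so I press gradually.

apply_moves(plan=[[25, -0.5, -0.3, 5, 0, 0, 0], [25, 0, 0, 4, 0, 0, 0], [25, 0, 0, 0, 0, 0, 0], [25, 0, 0, 0, 0, 0, 0]])

```text
clock: 6.35
tcp_pos: [489.8, -46.2, 133.5]
tcp_rot: [-0.173, 0.721, 0.643, 0.193]
ft_force: [-0.8, 0.1, -3.4]
opening: 29.9
finger_force: 30.0
```

```bash
python3 -c "
from h import *
meas(PADN,YN)"
```

```text
foot in pad: upslope 0.5, across 0.1, height 7.7 ang 0.06 Fn -1.92 clock 6.65
```

apply_moves(plan=[[25, 0, 0, 2, 0, 0, 0], [25, 0, 0, 2, 0, 0, 0], [25, 0, 0, 0, 0, 0, 0], [25, 0, 0, 0, 0, 0, 0]])

```text
clock: 7.05
tcp_pos: [490.1, -44.3, 130.1]
tcp_rot: [-0.173, 0.721, 0.643, 0.193]
ft_force: [0.3, -1.5, -1.7]
opening: 29.9
finger_force: 30.0
```

```bash
python3 -c "
from h import *
meas(PADN,YN)"
```

```text
foot in pad: upslope 0.5, across 0.1, height 3.7 ang 0.06 Fn -1.36 clock 7.35
```

apply_moves(plan=[[25, 0, 0, 1, 0, 0, 0], [25, 0, 0, 1, 0, 0, 0], [25, 0, 0, 0, 0, 0, 0], [25, 0, 0, 0, 0, 0, 0]])

```text
clock: 7.75
tcp_pos: [490.3, -43.4, 128.4]
tcp_rot: [-0.173, 0.721, 0.643, 0.193]
ft_force: [-0.4, -0.9, -0.5]
opening: 29.9
finger_force: 30.0
```

```bash
python3 -c "
from h import *
meas(PADN,YN)"
```

```text
foot in pad: upslope 0.5, across 0.1, height 1.6 ang 0.06 Fn -0.87 clock 8.05
```

apply_moves(plan=[[25, 0, 0, 1, 0, 0, 0], [25, 0, 0, 0.7, 0, 0, 0], [25, 0, 0, 0, 0, 0, 0], [25, 0, 0, 0, 0, 0, 0]])

```text
clock: 8.45
tcp_pos: [490.3, -42.5, 126.9]
tcp_rot: [-0.173, 0.721, 0.643, 0.193]
ft_force: [0.3, -1.5, -1.8]
opening: 29.6
finger_force: 30.0
```

```bash
python3 -c "
from h import *
meas(PADN,YN)"
```

```text
foot in pad: upslope 0.5, across 0.1, height -0.1 ang 0.06 Fn -0.4 clock 8.75
```

apply_moves(plan=[[25, 0, 0, 0.7, 0, 0, 0], [25, 0, 0, 0.7, 0, 0, 0], [25, 0, 0, 0, 0, 0, 0], [25, 0, 0, 0, 0, 0, 0]])

```text
clock: 9.15
tcp_pos: [490.5, -42.3, 126.5]
tcp_rot: [-0.173, 0.721, 0.643, 0.193]
ft_force: [-7.7, -7.9, 17.8]
opening: 30.1
finger_force: 30.0
```

```bash
python3 -c "
from h import *
meas(PADN,YN)"
```

```text
foot in pad: upslope 0.4, across 0.2, height -0.6 ang 0.07 Fn 19.89 clock 9.45
```

The foot landed with the force up only about 2.0 N beforehand, rising at 0.16 N/mm, so the near mount is the soft one. Now I back off and return the tester.

apply_moves(plan=[[25, 0, 0, -6, 0, 0, 0], [25, 0, 0, -20, 0, 0, 0], [25, 0, 0, -25, 0, 0, 0], [25, 0, 0, 0, 0, 0, 0]])

```text
clock: 9.85
tcp_pos: [488.6, -68.9, 171.7]
tcp_rot: [-0.171, 0.721, 0.643, 0.194]
ft_force: [0.5, -0.4, -3.9]
opening: 30.0
finger_force: 30.0
```

```bash
python3 -c "
from h import *
rows([489.1,-177.6,200],tool(93),8)"
```

```text
now [488.6 -68.9 171.7] x 8 rows: [-12.1   0.7  -7.4] [ 0.33 -3.73 -1.17] t 9.85 f [ 0.5  -0.37 -3.95] open 30.0
```

apply_moves(plan=[[25, -12.1, 0.7, -7.4, 0.33, -3.73, -1.17], [25, -12.1, 0.7, -7.4, 0.33, -3.73, -1.17], [25, -12.1, 0.7, -7.4, 0.33, -3.73, -1.17], [25, -12.1, 0.7, -7.4, 0.33, -3.73, -1.17], [25, -12.1, 0.7, -7.4, 0.33, -3.73, -1.17], [25, -12.1, 0.7, -7.4, 0.33, -3.73, -1.17], [25, -12.1, 0.7, -7.4, 0.33, -3.73, -1.17], [25, -12.1, 0.7, -7.4, 0.33, -3.73, -1.17]])

```text
clock: 10.65
tcp_pos: [488.1, -175.5, 197.3]
tcp_rot: [-0.002, 0.687, 0.726, -0.001]
ft_force: [-0.3, 0.2, -3.2]
opening: 29.9
finger_force: 30.0
```

apply_moves(plan=[[25, 0, 0, 0, 0, 0, 0], [25, 0, 0, 0, 0, 0, 0]])

```text
clock: 10.85
tcp_pos: [488.1, -174.6, 197.2]
tcp_rot: [-0.003, 0.688, 0.726, 0.001]
ft_force: [-0.4, -0.8, -2.3]
opening: 29.7
finger_force: 30.0
```

```bash
python3 -c "
from h import *
rows([489.1,-177.6,104],tool(93),5)"
```

```text
now [ 488.1 -174.6  197.2] x 5 rows: [-0.7  0.2 18.6] [-0.04 -0.06  0.02] t 10.85 f [-0.37 -0.75 -2.31] open 29.7
```

apply_moves(plan=[[25, -0.7, 0.2, 18.6, 0, 0, 0], [25, -0.7, 0.2, 18.6, -0.2, -0.3, 0], [25, -0.7, 0.2, 18.6, 0, 0, 0], [25, -0.7, 0.2, 18.6, 0, 0, 0], [25, -0.7, 0.2, 16, 0, 0, 0], [25, 0, 0, 2, 0, 0, 0], [25, 0, 0, 0, 0, 0, 0], [25, 0, 0, 0, 0, 0, 0]])

```text
clock: 11.65
tcp_pos: [489.7, -179.3, 106.1]
tcp_rot: [0.001, 0.688, 0.726, -0.0]
ft_force: [0.3, 0.8, -3.0]
opening: 29.8
finger_force: 30.0
```

apply_moves(plan=[[25, 0, 0, 1.5, 0, 0, 0], [25, 0, 0, 1.5, 0, 0, 0], [25, 0, 0, 0, 0, 0, 0]])

```text
clock: 11.95
tcp_pos: [489.5, -179.3, 102.7]
tcp_rot: [0.001, 0.688, 0.726, -0.001]
ft_force: [0.1, 0.0, -3.3]
opening: 29.7
finger_force: 30.0
```

apply_moves(plan=[[25, 0.8, 0, 1, 0, 0, 0], [25, 0.8, 0, 0.8, 0, 0, 0], [25, 0, 0, 0, 0, 0, 0]])

```text
clock: 12.25
tcp_pos: [489.4, -177.6, 100.8]
tcp_rot: [0.001, 0.688, 0.726, -0.001]
ft_force: [-0.7, -0.2, -3.4]
opening: 29.9
finger_force: 30.0
```

apply_moves(plan=[[25, 0, 0, 0.5, 0, 0, 0], [25, 0, 0, 0, 0, 0, 0]])

```text
clock: 12.45
tcp_pos: [489.5, -177.7, 100.7]
tcp_rot: [0.001, 0.688, 0.726, -0.001]
ft_force: [-2.1, 0.6, 6.4]
opening: 29.8
finger_force: 30.0
```

Seated. I release, wait for the jaws to open and lift off.

apply_moves(plan=[[94, 0, 0, -0.3, 0, 0, 0], [94, 0, 0, 0, 0, 0, 0], [94, 0, 0, 0, 0, 0, 0], [94, 0, 0, 0, 0, 0, 0], [94, 0, 0, 0, 0, 0, 0], [94, 0, 0, -25, 0, 0, 0], [94, 0, 0, -40, 0, 0, 0], [94, 0, 0, -40, 0, 0, 0]])

```text
clock: 13.25
tcp_pos: [488.8, -177.2, 206.5]
tcp_rot: [0.001, 0.688, 0.726, -0.001]
ft_force: [0.6, -0.6, -1.1]
opening: 89.9
finger_force: 0.0
```

```bash
python3 - <<'E'
from h import *
# clip: ring centre (498,-327), yaw -19 ; fin 62 behind
u=np.array([np.cos(np.radians(-19.5)),np.sin(np.radians(-19.5))]);fin=np.array([498,-327])-62*u
print(fin); rows([*fin,150],tool(-19.5+180),13); rows([*fin,150],tool(-19.5),13)
print(bot.get_obs()["q"].round(2))
E
```

```text
[ 439.55622755 -306.30397473]
now [ 488.8 -177.2  206.5] x 13 rows: [-6.4 -9.2  4.4] [-0.01  0.01 -5.19] t 13.25 f [ 0.59 -0.55 -1.11] open 89.9
now [ 488.8 -177.2  206.5] x 13 rows: [-11.1   5.9   4.4] [0.01 0.01 8.66] t 13.25 f [ 0.59 -0.55 -1.11] open 89.9
[ 0.55  0.19 -0.37  1.93  0.08  1.03  0.2 ]
```

apply_moves(plan=[[94, -6.4, -9.2, 4.4, 0, 0, -5.2], [94, -6.4, -9.2, 4.4, 0, 0, -5.2], [94, -6.4, -9.2, 4.4, 0, 0, -5.2], [94, -6.4, -9.2, 4.4, 0, 0, -5.2], [94, -6.4, -9.2, 4.4, 0, 0, -5.2], [94, -6.4, -9.2, 4.4, 0, 0, -5.2], [94, -6.4, -9.2, 4.4, 0, 0, -5.2]])

```text
clock: 13.95
tcp_pos: [443.1, -239.9, 174.7]
tcp_rot: [0.001, 0.425, 0.905, -0.001]
ft_force: [0.3, -0.2, -0.2]
opening: 93.9
finger_force: 0.0
```

apply_moves(plan=[[94, -6.4, -9.2, 4.4, 0, 0, -5.2], [94, -6.4, -9.2, 4.4, 0, 0, -5.2], [94, -6.4, -9.2, 4.4, 0, 0, -5.2], [94, -6.4, -9.2, 4.4, 0, 0, -5.2], [94, -6.4, -9.2, 4.4, 0, 0, -5.2], [94, -6.4, -9.2, 4.4, 0, 0, -5.2], [60, 0, 0, 0, 0, 0, 0], [60, 0, 0, 0, 0, 0, 0]])

```text
clock: 14.75
tcp_pos: [440.2, -305.6, 148.6]
tcp_rot: [0.001, 0.169, 0.986, -0.001]
ft_force: [0.4, 0.6, 0.3]
opening: 81.4
finger_force: 0.0
```

```bash
python3 - <<'E'
from h import *
rows([439.5,-306.3,20],tool(160.5),6)
s=cams.snapshot("side");t=cams.snapshot("top")
cv2.imwrite("pics/k1.png",np.hstack([crop(s,210,220,110,140,4)[:560],crop(t,350,190,90,140,4)[:560]]))
E
```

```text
now [ 440.2 -305.6  148.6] x 6 rows: [ 0.1 -0.1 21.4] [-0.02  0.01  0.  ] t 14.75 f [0.42 0.58 0.28] open 81.4
```

View pics/k1.png

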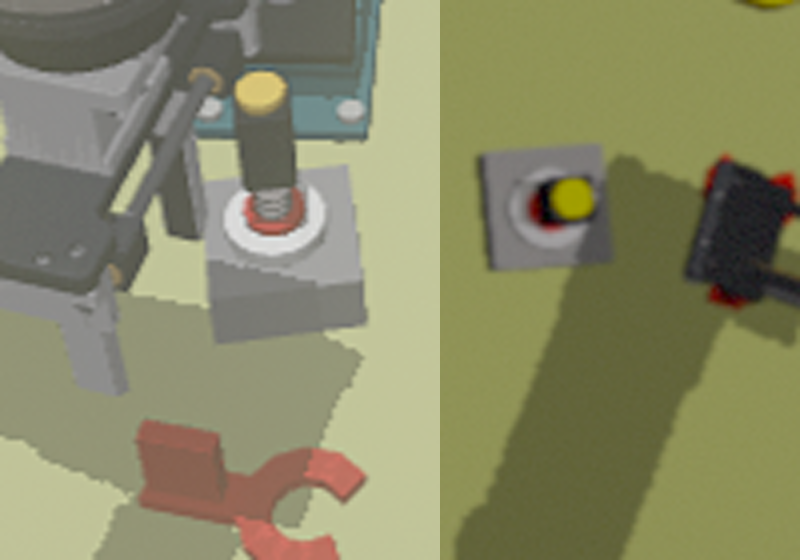

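The tester stands upright on its stand at crop (261,90) to (270,215), and the jaws straddle the clip's fin at (180,430). I descend and grip the fin.

apply_moves(plan=[[75, 0, 0, 22, 0, 0, 0], [75, 0, 0, 22, 0, 0, 0], [75, 0, 0, 22, 0, 0, 0], [75, 0, 0, 22, 0, 0, 0], [75, 0, 0, 22, 0, 0, 0], [75, 0, 0, 18, 0, 0, 0], [5, 0, 0, 0, 0, 0, 0], [5, 0, 0, 0, 0, 0, 0]])

```text
clock: 15.65
tcp_pos: [440.7, -305.9, 21.2]
tcp_rot: [0.001, 0.168, 0.986, -0.001]
ft_force: [0.0, 0.2, -0.7]
opening: 62.0
finger_force: 0.0
```

apply_moves(plan=[[5, 0, 0, 0, 0, 0, 0], [5, 0, 0, 0, 0, 0, 0], [5, 0, 0, 0, 0, 0, 0], [5, 0, 0, 0, 0, 0, 0], [5, 0, 0, 0, 0, 0, 0], [5, 0, 0, 0, 0, 0, 0], [5, 0, 0, 0, 0, 0, 0], [5, 0, 0, 0, 0, 0, 0]], grip_force=40)

```text
clock: 16.45
tcp_pos: [440.4, -306.4, 20.7]
tcp_rot: [0.001, 0.168, 0.986, -0.001]
ft_force: [0.3, -0.3, 2.5]
opening: 11.7
finger_force: 40.0
```

apply_moves(plan=[[5, 0, 0, -20, 0, 0, 0], [5, 0, 0, -35, 0, 0, 0], [5, 0, 0, -40, 0, 0, 0], [5, 0, 0, -40, 0, 0, 0], [5, 0, 0, -40, 0, 0, 0], [5, 0, 0, -40, 0, 0, 0], [5, 0, 0, 0, 0, 0, 0]])

```text
clock: 17.15
tcp_pos: [442.3, -306.8, 240.7]
tcp_rot: [0.004, 0.168, 0.986, -0.003]
ft_force: [0.5, -0.1, -1.2]
opening: 11.6
finger_force: 40.0
```

```bash
python3 -c "
from h import *
rows([510,-60,240],tool(140),8)"
```

```text
now [ 442.3 -306.8  240.7] x 8 rows: [ 7.3 31.3 -0. ] [-0.02  0.07  2.58] t 17.15 f [ 0.46 -0.13 -1.21] open 11.6
```

apply_moves(plan=[[5, 7.3, 31.3, 0, 0, 0, 2.58], [5, 7.3, 31.3, 0, 0, 0, 2.58], [5, 7.3, 31.3, 0, 0, 0, 2.58], [5, 7.3, 31.3, 0, 0, 0, 2.58], [5, 7.3, 31.3, 0, 0, 0, 2.58], [5, 7.3, 31.3, 0, 0, 0, 2.58], [5, 7.3, 31.3, 0, 0, 0, 2.58], [5, 7.3, 31.3, 0, 0, 0, 2.58]])

```text
clock: 17.95
tcp_pos: [507.2, -57.7, 234.5]
tcp_rot: [0.001, 0.343, 0.939, -0.001]
ft_force: [1.1, -1.1, -0.9]
opening: 11.6
finger_force: 40.0
```

```bash
python3 -c "
from h import *
rows([440,210,230],tool(120),8)"
```

```text
now [507.2 -57.7 234.5] x 8 rows: [30.9 15.8  0.5] [-0.01  0.02  2.49] t 17.95 f [ 1.06 -1.08 -0.87] open 11.6
```

apply_moves(plan=[[5, 30.9, 15.8, 0, 0, 0, 2.5], [5, 30.9, 15.8, 0, 0, 0, 2.5], [5, 30.9, 15.8, 0, 0, 0, 2.5], [5, 30.9, 15.8, 0, 0, 0, 2.5], [5, 30.9, 15.8, 0, 0, 0, 2.5], [5, 30.9, 15.8, 0, 0, 0, 2.5], [5, 30.9, 15.8, 0, 0, 0, 2.5], [5, 30.9, 15.8, 0, 0, 0, 2.5]])

```text
clock: 18.75
tcp_pos: [438.8, 209.9, 233.8]
tcp_rot: [0.001, 0.501, 0.866, -0.001]
ft_force: [0.7, 0.4, -0.2]
opening: 12.0
finger_force: 40.0
```

apply_moves(plan=[[5, 0, 0, 0, 0, 0, 0], [5, 0, 0, 30, 0, 0, 0], [5, 0, 0, 30, 0, 0, 0], [5, 0, 0, 28, 0, 0, 0], [5, 0, 0, 0, 0, 0, 0], [5, 0, 0, 0, 0, 0, 0]])

```text
clock: 19.35
tcp_pos: [439.5, 208.6, 146.5]
tcp_rot: [0.001, 0.5, 0.866, -0.001]
ft_force: [0.6, 0.0, -0.4]
opening: 11.5
finger_force: 40.0
```

```bash
python3 - <<'E'
from h import *
rows([440,210,141],tool(120),1)
s=cams.snapshot("side");t=cams.snapshot("top");np.save("pics/m_t.npy",t);np.save("pics/m_s.npy",s)
cv2.imwrite("pics/m1.png",np.hstack([crop(s,250,110,100,110,4),crop(t,220,190,95,110,4)]))
st=np.array([505.7,95.5])
o=bot.get_obs();q=o["tcp_rot"];R=Ro.from_quat([q[1],q[2],q[3],q[0]]);rc=o["tcp_pos"]+R.apply([-62,0,20.7]);print("ring est",rc,proj("top",rc+[0,0,8]),proj("side",rc+[0,0,8]))
E
```

```text
now [439.5 208.6 146.5] x 1 rows: [1.  1.2 5.5] [-0.08  0.12  0.06] t 19.35 f [ 0.64  0.02 -0.36] open 11.5
ring est [471.38304986 155.20813611 127.05151123] [254.1794595  246.42306993] [269.69178365 157.50592932]
```

View pics/m1.png

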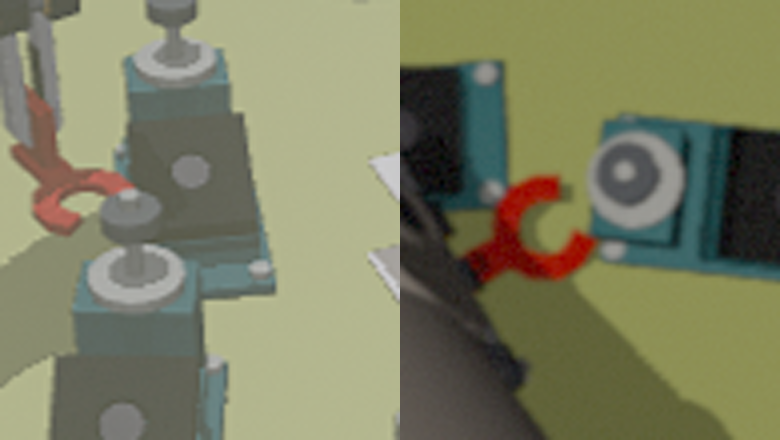

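The red ring is held level at top crop (545,228), with its gap facing the near stud's washer at (636,180). I refine the ring centre from the mask.

```bash
cat >> h.py <<'E'
def ring(t,z,box):
    t=t.astype(int);m=((t[...,0]>60)&(t[...,1]<.4*t[...,0])&(t[...,2]<.4*t[...,0]))
    ys,xs=np.nonzero(m);k=(xs>=box[0])&(xs<=box[1])&(ys>=box[2])&(ys<=box[3])
    p=np.array([onz("top",(x,y),z)[:2] for x,y in zip(xs[k],ys[k])]);return p
E
python3 - <<'E'
from h import *
t=np.load("pics/m_t.npy")
p=ring(t,135,(235,275,225,265))
o=bot.get_obs();tc=o["tcp_pos"][:2]
c=np.array([471.4,155.2])
for _ in range(8):   # drop tail pixels, re-fit enclosing circle
    q=p[np.hypot(*(p-c).T)<37]; cc,R=cv2.minEnclosingCircle(q.astype(np.float32)); c=np.array(cc)
print("ring",c,R,"mean px dir->gap",np.degrees(np.arctan2(*(c-q.mean(0))[::-1])))
th=np.degrees(np.arctan2(*(q-c).T[::-1]));r=np.hypot(*(q-c).T);k=(r>20)&(r<30)
print(np.histogram(th[k],bins=np.arange(-180,181,20)))
print("tool-frame offset dist",np.hypot(*(c-tc)),np.degrees(np.arctan2(*(c-tc)[::-1])))
E
```

```text
ring [468.21112061 154.44267273] 36.3076171875 mean px dir->gap -149.92105958016268
(array([ 9, 15, 14, 13,  6,  0,  0,  4, 11, 12, 11, 15, 11,  0,  5,  4,  0,
        1]), array([-180, -160, -140, -120, -100,  -80,  -60,  -40,  -20,    0,   20,
         40,   60,   80,  100,  120,  140,  160,  180]))
tool-frame offset dist 61.2137853004873 -62.87057429887208
```

```bash
python3 - <<'E'
from h import *
from scipy.optimize import least_squares
t=np.load("pics/m_t.npy");p=ring(t,135,(235,275,225,265));c=np.array([471.4,155.2])
for _ in range(10):
    d=p-c;r=np.hypot(*d.T);th=np.degrees(np.arctan2(d[:,1],d[:,0]));k=(r<36)&~((th>85)&(th<160))
    c=least_squares(lambda x:np.hypot(*(p[k]-x).T)-26,c).x
print(c,k.sum())
s=np.array([505.7,95.5]);u=np.array([.5,-.866]);v=np.array([.866,.5])
print("along",(s-c)@u,"lateral (+v)",(s-c)@v)
# washer seen now
w=t[:,:,:].astype(int)
print("TCP-based along/lat",(s-[471.4,155.2])@u,(s-[471.4,155.2])@v)
E
```

```text
[471.7925642  150.43671393] 214
along 64.52891216807166 lateral (+v) 1.8954824390035974
TCP-based along/lat 68.8502 -0.14619999999998612
```

apply_moves(plan=[[5, -10, 1, 4, 0, 0, 0], [5, -10, 0, 4, 0, 0, 0], [5, -8, 0, 0, 0, 0, 0], [5, -6, 0, 0, 0, 0, 0], [5, 0, 0, 0, 0, 0, 0]])

```text
clock: 19.95
tcp_pos: [458.2, 178.6, 138.5]
tcp_rot: [0.001, 0.5, 0.866, -0.001]
ft_force: [0.8, -0.1, -1.3]
opening: 11.7
finger_force: 40.0
```

apply_moves(plan=[[5, -5, 0, 0, 0, 0, 0], [5, -5, 0, 0, 0, 0, 0], [5, 0, 0, 0, 0, 0, 0]])

```text
clock: 20.25
tcp_pos: [462.9, 170.5, 138.5]
tcp_rot: [0.001, 0.5, 0.866, -0.001]
ft_force: [0.4, 1.0, -1.4]
opening: 11.9
finger_force: 40.0
```

apply_moves(plan=[[5, -5, 0, 0, 0, 0, 0], [5, 0, 0, 0, 0, 0, 0]])

```text
clock: 20.45
tcp_pos: [465.3, 166.2, 138.4]
tcp_rot: [0.001, 0.5, 0.866, -0.001]
ft_force: [0.0, 0.2, -0.6]
opening: 11.8
finger_force: 40.0
```

apply_moves(plan=[[5, -4, 0, 0, 0, 0, 0], [5, -4, 0, 0, 0, 0, 0], [5, 0, 0, 0, 0, 0, 0]])

```text
clock: 20.75
tcp_pos: [469.4, 159.2, 138.5]
tcp_rot: [0.001, 0.5, 0.866, -0.001]
ft_force: [-0.1, 0.4, -1.0]
opening: 11.8
finger_force: 40.0
```

apply_moves(plan=[[5, -4, 0, 0, 0, 0, 0], [5, -3, 0, 0, 0, 0, 0], [5, 0, 0, 0, 0, 0, 0]])

```text
clock: 21.05
tcp_pos: [472.8, 153.2, 138.5]
tcp_rot: [0.001, 0.5, 0.866, -0.001]
ft_force: [-0.1, -0.7, -1.1]
opening: 11.9
finger_force: 40.0
```

```bash
python3 - <<'E'
from h import *
rows([440,210,141],tool(120),1)
s=cams.snapshot("side");t=cams.snapshot("top")
cv2.imwrite("pics/n1.png",np.hstack([crop(s,250,130,60,75,6),crop(t,250,205,60,75,6)]))
E
```

```text
now [472.8 153.2 138.5] x 1 rows: [65.6 -0.  -2.7] [-0.02  0.16  0.01] t 21.05 f [-0.14 -0.71 -1.12] open 11.9
```

View pics/n1.png

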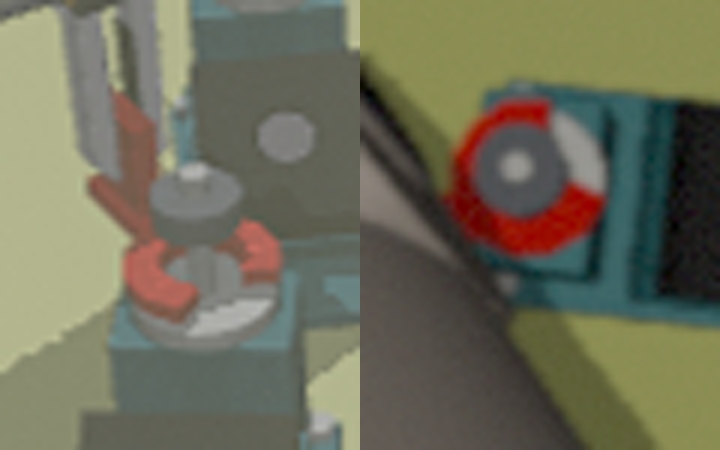

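The rod sits inside the red ring in both views (side crop (203,280), top ring centre (530,178) against the washer at about (538,172)). I lower it onto the washer.

apply_moves(plan=[[5, -1, 0, 3, 0, 0, 0], [5, -1, 0, 2, 0, 0, 0], [5, 0, 0, 1, 0, 0, 0], [5, 0, 0, 0, 0, 0, 0]])

```text
clock: 21.55
tcp_pos: [473.4, 151.9, 132.3]
tcp_rot: [0.001, 0.5, 0.866, -0.001]
ft_force: [0.2, 0.3, -1.8]
opening: 11.8
finger_force: 40.0
```

apply_moves(plan=[[5, 0, 0, 1, 0, 0, 0], [5, 0, 0, 0, 0, 0, 0]])

```text
clock: 21.75
tcp_pos: [473.5, 152.0, 131.5]
tcp_rot: [0.001, 0.5, 0.866, -0.001]
ft_force: [0.9, -0.1, -1.6]
opening: 11.8
finger_force: 40.0
```

apply_moves(plan=[[5, 0, 0, 0.8, 0, 0, 0], [5, 0, 0, 0, 0, 0, 0]])

```text
clock: 21.95
tcp_pos: [473.6, 152.0, 130.7]
tcp_rot: [0.001, 0.5, 0.866, -0.001]
ft_force: [-0.0, -0.3, -1.5]
opening: 11.6
finger_force: 40.0
```

apply_moves(plan=[[5, 0, 0, 0.6, 0, 0, 0], [5, 0, 0, 0, 0, 0, 0]])

```text
clock: 22.15
tcp_pos: [473.7, 152.1, 130.5]
tcp_rot: [0.001, 0.5, 0.866, -0.001]
ft_force: [-2.2, 0.1, 7.8]
opening: 12.2
finger_force: 40.0
```

apply_moves(plan=[[5, 0, 0, 0.6, 0, 0, 0], [5, 0, 0, 0, 0, 0, 0]])

```text
clock: 22.35
tcp_pos: [473.7, 152.3, 130.3]
tcp_rot: [0.001, 0.5, 0.866, -0.001]
ft_force: [-4.2, -0.4, 14.5]
opening: 11.9
finger_force: 40.0
```

Seated. I open the jaws, wait until they are clear, and raise.

apply_moves(plan=[[60, 0, 0, -0.8, 0, 0, 0], [60, 0, 0, 0, 0, 0, 0], [60, 0, 0, 0, 0, 0, 0], [60, 0, 0, 0, 0, 0, 0], [60, 0, 0, -20, 0, 0, 0], [60, 0, 0, -40, 0, 0, 0], [60, 0, 0, -40, 0, 0, 0], [60, 0, 0, -30, 0, 0, 0]])

```text
clock: 23.15
tcp_pos: [473.6, 152.6, 262.6]
tcp_rot: [0.002, 0.5, 0.866, -0.0]
ft_force: [0.4, -0.4, 0.2]
opening: 59.9
finger_force: 0.0
```

apply_moves(plan=[[60, 30, 0, -10, 0, 0, 0], [60, 35, 0, 0, 0, 0, 0], [60, 35, 0, 0, 0, 0, 0], [60, 0, 0, 0, 0, 0, 0], [60, 0, 0, 0, 0, 0, 0]])

```text
clock: 23.65
tcp_pos: [423.2, 239.2, 270.1]
tcp_rot: [0.001, 0.499, 0.867, -0.001]
ft_force: [0.4, -0.4, -0.6]
opening: 60.0
finger_force: 0.0
```

```bash
python3 - <<'E'
from h import *
s=cams.snapshot("side");t=cams.snapshot("top")
cv2.imwrite("pics/z1.png",np.hstack([crop(s,230,140,80,150,4)[:600],crop(t,240,205,110,150,4)[:600]]))
E
```

```text
(no output)
```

View pics/z1.png

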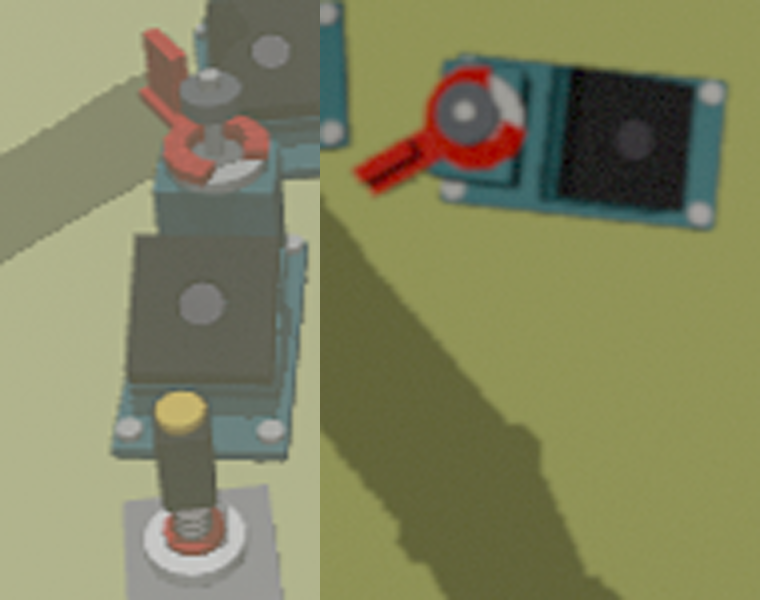

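The clip lies flat around the near stud (top ring centre (477,117), washer about (477,120)), and the tester stands upright on its stand. I hand in.

```bash
python3 -c "
from cell import job_done
print(job_done())"
```

```text
the job is handed in; nothing more can be done
None
```

The job is handed in, no verdict shown: the mount nearer the stand tested soft (about 2 N as the foot landed, from the wrist force, not the pin's ring; the other pad was not pressed), the red clip lies flat on its washer around the stud, and the tester is back upright on its stand.

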